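# Close a press mould into its bench clamp

## Task

Slide the small plaster tile mould that lies in front of the wooden clamping frame into it until it is home against the back stop. Then fold the frame's hinged lid fully shut over it, and only after that swing the steel clamp arm fully down onto the lid. Leave the other things on the bench where they stand.

Things in the scene. Friction and masses are not known exactly. Their poses are not given: they have to be found in the camera images.
- clamp_frame: Wooden U-shaped clamping frame screwed to the bench, which is its floor. Origin on the bench in the middle of the mouth; +x into the frame (roughly away from the robot), +y the side with the clamp, z up. Side walls at x 0 to 74 mm, y 44 to 58 and -58 to -44 mm, 30 mm high: the channel is 88 mm wide.
- mouth (a point): Middle of the frame's mouth, at (0, 0, 14) mm in the frame. Before each wall's end stands a flared guide, 28 mm high, 10 mm thick: its inner face runs from (0, +-44) out to (-28, +-58) mm.
- back_stop (a point): Middle of the back stop's face, at (50, 0, 14) mm in the frame; the block behind it is 24 mm thick, 30 mm high. The mould is home when its face touches the stop: its centre is then at frame x = 20 mm and it still stands 10 mm out of the mouth.
- mould_centre (a point): Centre (14 mm above its underside) of the loose plaster tile mould, a block 60 mm along its x, 76 mm along its y, 28 mm high with a sunk relief on top, about 0.12 kg. It lies flat on the bench before the mouth, its x along the frame's x within 0.15 rad, its leading face 30 to 65 mm before the mouth.
- lid (a joint): Hinge of the light wooden lid, at the back of the frame. rad: 0 shut (level), 1.57 upright, 1.9 its end (leaning back, away from the mouth). Stiff: the lid stays where it is left and takes about 2 to 3 N near its free edge to move. It cannot shut if the mould stands out more than about 6 mm too far.
- lid_middle (a point): Centre of the lid board: 94 mm from hinge to free edge, 112 mm wide, 12 mm thick. Shut, it covers frame x -22 to 72 mm, y -56 to 56 mm; underside at z = 31, top face at z = 43 mm (10 mm above the hinge axis). A lip 6 mm thick, 76 mm wide hangs 17 mm below its free edge, in front of the mould.
- lid_hinge (a point): Point on the lid's hinge axis, at (72, 0, 33) mm in the frame; the axis runs along the frame's y.
- lid_edge (a point): Middle of the lid's free edge on its outer face (the upper face when shut), 94 mm from the hinge and 10 mm above the hinge axis when shut.
- clamp_arm (a joint): Pivot of the dark steel clamp arm, on a grey post beside the +y wall. rad: 0 down (level, pointing to -y across the lid, rubber foot on the lid), 1.57 upright, 2.1 its end (leaning out to +y). Stiff: stays where it is left, takes about 2 to 3 N near the ball. No catch: clamped when fully down. Must not cross before the lid is shut.
- clamp_bar (a point): Middle of the clamp arm's bar: 14 mm wide (along the frame's x), 10 mm thick, 90 mm long from the pivot. When down, its top is at z = 65 mm, 5 mm above the pivot axis.
- clamp_pivot (a point): Point on the clamp arm's pivot axis, at (50, 73, 60) mm in the frame; the axis runs along the frame's x. The post under it is 22 by 18 mm, top of its cheeks at z = 70.
- clamp_knob (a point): Centre of the black ball, 26 mm across, at the end of the clamp arm, 98 mm from the pivot.
- jar_0: Bystander: lidded jar, 56 mm across, 70 high, origin under its centre.
- stamp: Bystander: turned wooden stamp, 26 mm across, 54 high, origin under its centre.
- water_cup: Bystander: white cup, 69 mm across, 64 high, origin under its centre.
- clay_lump: Bystander: lump of clay, 66 by 88 mm, 43 high, origin under its centre.
There are look-alikes about, which are no part of the job. What is shaped like the part that bears mould_centre but turquoise is not meant.

How it is judged:
By the outcome, as a careful person would: the job done as asked, in the order asked, and still so for the second after the job is handed in, with the robot touching nothing.
It also fails if it takes over 64 s, if anything falls off the work surface, if the arm or the gripper's body presses on something with over 40 N, if the wrist force passes 120 N, or if a joint passes its speed limit or range.

## Robot

A 6-joint arm with a two-finger parallel gripper is mounted at the origin on a cart in front of the work surface, level with it; the furniture and walls round the work are solid. World frame = base frame: x ahead of the robot, y to its left, z up, the work surface at z = 0. Lengths are in m, angles in rad, forces in N, time in s.
With the tool pointing down it reaches from about 0.325 to 0.85 m from the base axis. Payload 4.4 kg.
Tool frame: the origin (TCP) lies midway between the tips of the shut fingers; the grasp point (between the pads) lies tcp_to_grasp behind it (tcp_to_grasp is the distance from the TCP to the grasp point, in m); z points along the fingers, y is the line along which they close (so a half turn about z gives the same grasp; the last joint's range is limited). The gripper opens to 94 mm and grips with 3 to 60 N. Pads are 16 mm wide; open, the fingers measure 119 mm over their backs; the gripper's body (75 mm by 177 mm) begins 78 mm behind the grasp point.
Start: joints at [-0.15, 0.207, 1.542, -0, 1.393, -0.15], TCP at [0.575, -0, 0.205] pointing down, gripper open.
Joint ranges: [-2.73, 2.73], [-0.86, 2.22], [0.23, 2.46], [-1.11, 4.25], [0.08, 2.63], [-2.82, 2.82]. Speed limits (rad/s): [2.79, 2.79, 3.14, 3.14, 3.14, 3.14].

## Interface

Orientations are given as a rotation vector (axis times angle).
In Python, from plant import * gives the robot as it stands.
- The arm moves only by the tool play_rows, never from a script. Its argument "deltas" is a list that holds one entry, the list of rows, each a list of 6 numbers: the shift along the tool's x, y, z in m, then the turn, a rotation vector about the tool's x, y, z in rad. A call has 1 to 20 rows; each row shifts and turns the commanded pose from where the row before left it, along the tool's axes as they then stand; what a row does not reach is not made up. A row lasts 1/8 s, in which the tool goes at most 62.5 mm and 10.7 degrees, less where a joint would pass 70% of its speed; a pose out of reach is approached as far as the arm can. A call is refused whole if a number of a shift passes 0.0625 or a number of a turn 0.188, either way. A call with a gripper value outside its range is refused whole. "jaw" is the opening in per cent of the stroke, from 0 (shut) to 100 (fully open), set as the call begins (left out, the last holds). The fingers move at their own pace and stop on an object; "grip_force" is the grip in N (left out, the last holds). Time passes only in rows, so rows that do not move let the fingers close. It gives the time, the measured TCP pose, the force, the opening and the grip force at its end, in the units of the state.
- read_state(): the state, without advancing time (a new reading comes with each control period).
- get_image(name): name is "scene" or "side" or "wrist"; returns (picture, depth): 384x512x3 uint8, red, green, blue; 384x512 float32, m along the optical axis (not along the pixel's ray), 0 where there is no reading.
- get_calibration(name): a dict with "camera_matrix" (3x3 intrinsics, pixels), "R" (3x3) and "t" (3): a world point X has camera coordinates R X + t. Camera axes: x right, y down, z forward; pixel columns grow to the right and rows downward; lengths in m; the calibration is good to about 2 mm. The wrist camera is an equidistant fisheye: a pixel r from the principal point sees the ray r / f radians off the axis. A picture is of the moment at which its call begins: read the wrist's pose just before it. get_calibration takes no time and is no camera call; for the wrist camera it gives the pose at the moment of the call.
- close_job(): hands the job in; it is judged then, once.
The state is a dict: "time": time; "q": joint angles; "qvel": joint speeds; "joint_torque": joint torques, N m; "tcp_pos": TCP position; "tool_rot": TCP orientation; "wrist_force": force on the tool from outside, world axes, zero at the start; "torque": the same for the moment, N m; "width": finger opening in m; "finger_force": force on a finger pad.
Only numpy, scipy, OpenCV 4.12 (cv2) and the standard library are available. Lean on these libraries where they do the work, as an engineer would, in place of code of your own. Each camera call takes 0.05 s, during which the arm holds its last target. There are 200 camera calls.

## Working session

There is one attempt and no reset: what is moved stays moved. The work goes in short steps, Python scripts to look and compute and a tool call to move; the robot and the scene stay as the last step left them, time stands still between calls to the robot, and variables do not carry over. Pictures are saved under pics/ and viewed, at most 10 in all, crops included, and the job is handed in when it is done.

Besides the shell and the picture viewer there is one more tool, called after ">>>" as name([rows], argument=value, ...), one row to a line, values as JSON. play_rows: Moves the arm, as the interface text tells. Its arguments: {"type":"object","properties":{"deltas":{"type":"array","items":{"type":"array","items":{"type":"array","items":{"type":"number"}}}},"jaw":{"type":"number"},"grip_force":{"type":"number"}},"required":["deltas"]}

```bash
mkdir -p pics; cat > h.py <<'E'
import numpy as np, cv2
from plant import *
def snap(n,f):
    im,d=get_image(n); c=get_calibration(n)
    cv2.imwrite('pics/%s.png'%f,im[...,::-1]); np.savez('pics/%s.npz'%f,im=im,d=d,K=c['camera_matrix'],R=c['R'],t=c['t'])
def pt(f,u,v,z=None):
    D=np.load('pics/%s.npz'%f);K,R,t=D['K'],D['R'],D['t']
    r=np.linalg.solve(K,[u,v,1.]); 
    if z is None: X=R.T@(r*np.median(D['d'][v-1:v+2,u-1:u+2])-t)
    else:
        o=-R.T@t; w=R.T@r; X=o+w*(z-o[2])/w[2]
    return X
E
python3 - <<'E'
from h import *
snap('scene','s1'); snap('side','d1')
a=cv2.imread('pics/s1.png');b=cv2.imread('pics/d1.png')
cv2.imwrite('pics/s1b.png',cv2.resize(a,(800,600),interpolation=cv2.INTER_CUBIC))
cv2.imwrite('pics/d1b.png',cv2.resize(b,(800,600),interpolation=cv2.INTER_CUBIC))
s=read_state();print(s)
E
```

```text
{'time': 0.1, 'q': array([-1.50460851e-01,  2.07332170e-01,  1.54276371e+00, -2.97037712e-05,
        1.39348879e+00, -1.50514974e-01]), 'qvel': array([-2.97177675e-05, -8.08006174e-04, -2.46222582e-03, -1.98216063e-04,
        2.24830608e-04, -3.27221313e-04]), 'joint_torque': array([-3.50521914e-04, -3.71862960e+01, -2.82294059e+01,  7.01280241e-02,
        3.11360427e-02, -6.17781598e-05]), 'tcp_pos': array([5.74294306e-01, 1.08074472e-04, 2.04430869e-01]), 'tool_rot': array([-2.22025332e+00, -2.22038519e+00,  1.89187168e-03]), 'wrist_force': array([-0.94973647,  0.22486495,  0.99688445]), 'torque': array([-0.04365563, -0.0644647 , -0.02749382]), 'finger_force': 0.0, 'width': 0.094178584533354}
```

View pics/s1b.png

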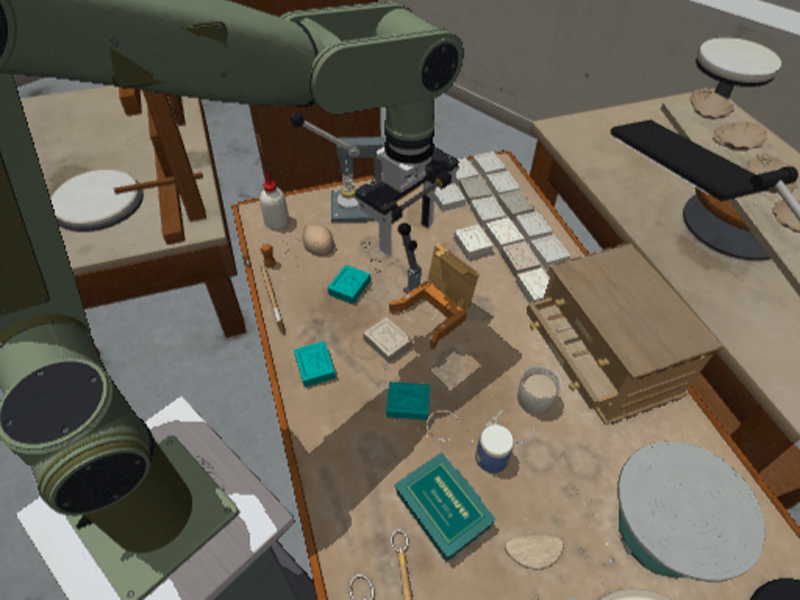

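View pics/d1b.png

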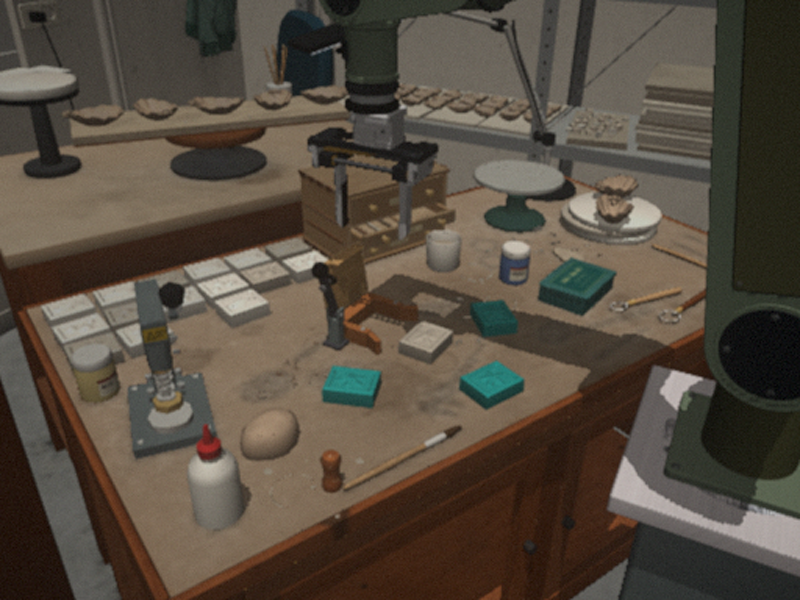

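The scene picture shows the cream mould at (387,337), the frame mouth around (415,325), the lid open at (455,275) and the knob at (404,230). Turquoise decoys stand around them. Next I'll enlarge this area and measure.

```bash
python3 - <<'E'
from h import *
a=cv2.imread('pics/s1.png')[130:250,195:325]
cv2.imwrite('pics/c1.png',cv2.resize(a,None,fx=5,fy=5,interpolation=cv2.INTER_CUBIC))
for n,(u,v) in dict(mould=(387,337),knob=(404,230),lid=(455,275)).items(): print(n,pt('s1',round(u/1.5625),round(v/1.5625)))
print(pt('d1',round(425/1.5625),round(340/1.5625)))
E
```

```text
mould [ 0.4888222  -0.03560166  0.02617988]
knob [0.62654737 0.05164987 0.15884981]
lid [ 0.6520957  -0.05966273  0.0944925 ]
[ 0.48701182 -0.0183128   0.02022464]
```

View pics/c1.png

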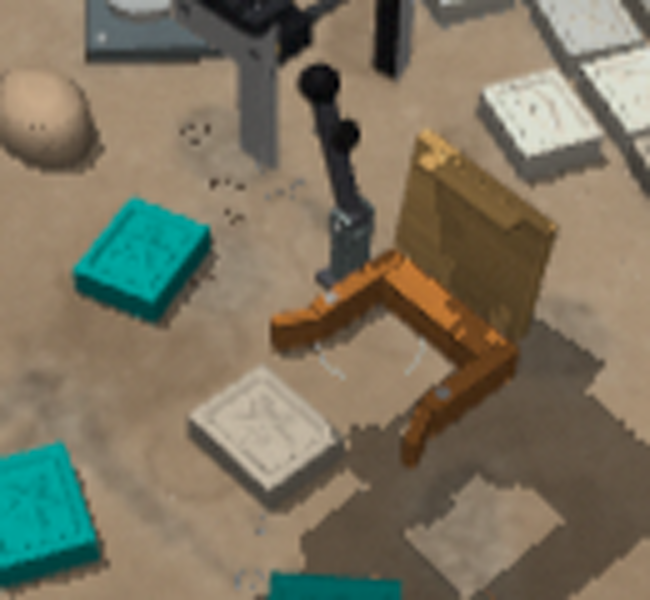

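The crop shows the mould's top corners at (190,418), (262,367), (340,437) and (266,492). The frame's guide tips are at (272,322) and (408,440), and the lid's top edge runs from (425,132) to (553,225).

```bash
python3 - <<'E'
from h import *
def c(u,v,z): return pt('s1',195+(u+.5)/5-.5,130+(v+.5)/5-.5,z)[:2]
m=[c(190,418,.028),c(262,367,.028),c(340,437,.028),c(266,492,.028)]
print(np.round(m,4),np.mean(m,0),[np.linalg.norm(m[i]-m[i-1]) for i in range(4)])
for i in range(4): d=m[i]-m[i-1]; print(np.degrees(np.arctan2(d[1],d[0])))
for p in [(272,322,.028),(408,440,.028),(400,250,.030),(515,348,.030),(378,280,.03),(472,362,.03)]: print(p,c(*p))
for n in ['wrist']:
    snap('wrist','w1'); D=np.load('pics/w1.npz'); print(D['K'],D['R'],-D['R'].T@D['t'])
E
```

```text
[[ 0.4632  0.0042]
 [ 0.5214  0.0006]
 [ 0.5155 -0.0706]
 [ 0.4563 -0.0667]] [ 0.48909462 -0.03312405] [np.float64(0.07116835448865058), np.float64(0.05833357011689707), np.float64(0.07144530168271507), np.float64(0.05936355636509462)]
84.48654028290348
-3.5330285812098325
-94.68009497624436
176.17245928947077
(272, 322, 0.028) [0.5516433  0.02151936]
(408, 440, 0.028) [ 0.54217944 -0.10144481]
(400, 250, 0.03) [0.65228239 0.00326713]
(515, 348, 0.03) [ 0.64056187 -0.10322246]
(378, 280, 0.03) [ 0.62297945 -0.00392763]
(472, 362, 0.03) [ 0.61333946 -0.09116852]
[[297.31863964   0.         253.0786807 ]
 [  0.         297.31863964 192.85757637]
 [  0.           0.           1.        ]] [[ 9.99998141e-01 -7.69396271e-04 -1.76806856e-03]
 [-2.39204937e-04 -9.59359820e-01  2.82185538e-01]
 [-1.91332643e-03 -2.82184590e-01 -9.59358221e-01]] [0.57402459 0.08239169 0.38345328]
```

View pics/w1.png

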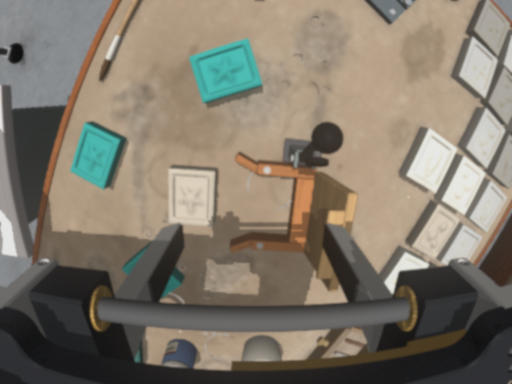

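The wrist picture shows the mould at (191,195). The frame's guides start at (238,157) and (232,246), its back stop is near (302,208), and the knob is at (327,137). I'll enlarge it.

```bash
python3 - <<'E'
from h import *
a=cv2.imread('pics/w1.png')[115:265,155:355]
cv2.imwrite('pics/w1c.png',cv2.resize(a,None,fx=4,fy=4,interpolation=cv2.INTER_CUBIC))
E
```

```text
(no output)
```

View pics/w1c.png

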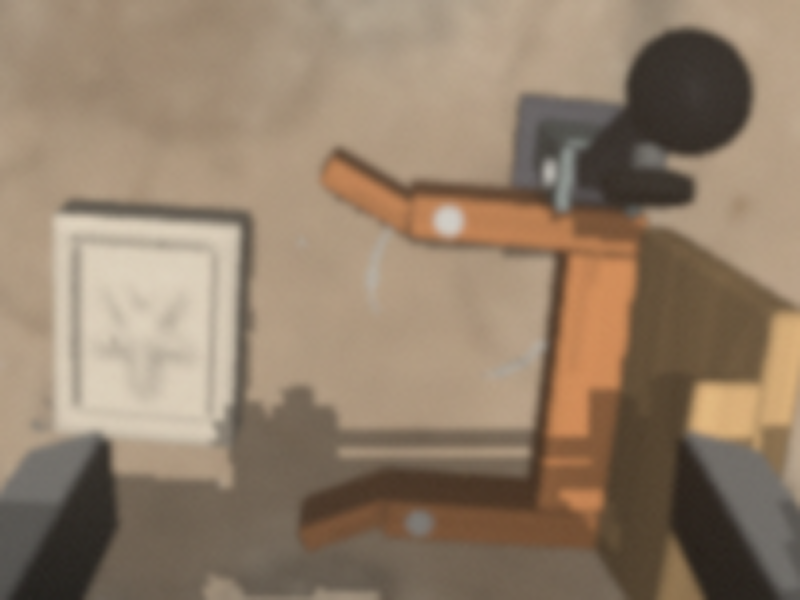

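```bash
cat >> h.py <<'E'
def fish(f,u,v,z):
    D=np.load('pics/%s.npz'%f);K,R,t=D['K'],D['R'],D['t']
    x,y=(u-K[0,2])/K[0,0],(v-K[1,2])/K[1,1]; r=np.hypot(x,y)
    w=R.T@[np.sin(r)*x/r,np.sin(r)*y/r,np.cos(r)]; o=-R.T@t
    return o+w*(z-o[2])/w[2]
def fit(A,B):
    A,B=np.array(A,float),np.array(B); a,b=A.mean(0),B.mean(0)
    P,Q=A-a,B-b; th=np.arctan2((P[:,0]*Q[:,1]-P[:,1]*Q[:,0]).sum(),(P*Q).sum())
    R=np.array([[np.cos(th),-np.sin(th)],[np.sin(th),np.cos(th)]]); t=b-R@a
    return th,t,B-(A@R.T+t)
E
python3 - <<'E'
from h import *
c=lambda u,v,z: fish('w1',155+(u+.5)/4-.5,115+(v+.5)/4-.5,z)[:2]
F=[(-28,58,28,323,183),(0,44,30,408,235),(50,44,30,562,252),(50,-44,30,538,508),(-28,-58,28,303,522),(0,-44,30,385,503),(0,58,30,413,185),(0,-58,30,385,540)]
th,t,r=fit([(a/1e3,b/1e3) for a,b,*_ in F],[c(u,v,z/1e3) for _,_,z,u,v in F]); print('frame',th,t,np.round(r*1e3,1))
M=[(-30,38,55,213),(30,38,245,223),(30,-38,232,442),(-30,-38,55,432)]
tm,m,r=fit([(a/1e3,b/1e3) for a,b,*_ in M],[c(u,v,.028) for _,_,u,v in M]); print('mould',tm,m,np.round(r*1e3,1))
R=np.array([[np.cos(th),-np.sin(th)],[np.sin(th),np.cos(th)]])
print('mould in frame',R.T@(m-t),tm-th)
for z in (.15,.155,.16): print('knob',R.T@(c(690,92,z)-t), z)
# lid plane: points from scene depth
def k(u,v): 
    X=pt('s1',int(195+u/5),int(130+v/5)); return np.r_[R.T@(X[:2]-t),X[2]]
for p in [(430,150),(540,225),(415,230),(480,240),(500,290)]: print('lid',k(*p))
print('knob',k(318,82))
S=read_state(); print(S['tcp_pos'])
import plant; print([x for x in dir(plant) if not x.startswith('_')])
E
```

```text
frame -0.07730115052275133 [ 0.57430471 -0.04102838] [[ 1.  -0. ]
 [-0.   0.3]
 [-2.5 -1. ]
 [ 0.1  0. ]
 [ 1.1  2. ]
 [-0.5 -1.7]
 [ 0.3  1.8]
 [ 0.5 -1.4]]
mould -0.0762307194782054 [ 0.49410874 -0.02802147] [[ 0.1 -1.7]
 [ 0.7 -1. ]
 [-0.5  2.3]
 [-0.4  0.3]]
mould in frame [-0.08096094  0.006775  ] 0.001070431044545933
knob [0.05058781 0.10503192] 0.15
knob [0.04929423 0.10541739] 0.155
knob [0.04800065 0.10580286] 0.16
lid [0.08073978 0.03546809 0.12595665]
lid [ 0.08671247 -0.05102626  0.12433792]
lid [0.07332552 0.03563982 0.05964296]
lid [ 0.07831659 -0.014087    0.08722449]
lid [ 0.07441728 -0.03784178  0.06404544]
knob [0.0441434  0.10009279 0.16085371]
[5.74401498e-01 8.93344494e-05 2.04581445e-01]
['PlanningError', 'close_job', 'get_calibration', 'get_image', 'read_state', 'tcp_to_grasp']
```

>>> play_rows([
  [[0,0,0,0,0,-0.1245],[0,0,0,0,0,-0.1245],[0,0,0,0,0,-0.1245],[0,0,0,0,0,-0.1245],[0,0,0,0,0,-0.1245],[0,0,0,0,0,-0.1245],[0,0,0,0,0,-0.1245],[0,0,0,0,0,-0.1245],[0,0,0,0,0,-0.1245],[0,0,0,0,0,-0.1245],[0,0,0,0,0,-0.1245],[0,0,0,0,0,-0.1245],[0.03,-0.012,0.02,0,0,0],[0.03,-0.012,0.02,0,0,0],[0.032,-0.01,0.02,0,0,0],[0,0,0.03,0,0,0],[0,0,0,0,0,0],[0,0,0,0,0,0]],
], jaw=100)

```text
time: 2.4
tcp_pos: [0.4816, -0.027, 0.1163]
tool_rot: [0.12, 3.138, -0.0]
wrist_force: [0.3, 0.0, -0.2]
width: 0.094
finger_force: 0.0
```

```bash
cat >> h.py <<'E'
TH=-0.0773; T0=np.array([.5743,-.0410]); RF=np.array([[np.cos(TH),-np.sin(TH)],[np.sin(TH),np.cos(TH)]])
def st():
    from scipy.spatial.transform import Rotation as Ro
    s=read_state(); p=s['tcp_pos']; print('t',s['time'],'tcp frame mm',np.round(1e3*np.r_[RF.T@(p[:2]-T0),p[2]],1),'F',np.round(s['wrist_force'],1),'w',s['width'])
    A=Ro.from_rotvec(s['tool_rot']).as_matrix(); B=np.eye(3);B[:2,:2]=RF.T; print(np.round(B@A,3).tolist())
E
python3 - <<'E'
from h import *
st(); print(tcp_to_grasp); snap('wrist','w2')
a=cv2.imread('pics/w2.png'); cv2.imwrite('pics/w2b.png',cv2.resize(a,(800,600),interpolation=cv2.INTER_CUBIC))
E
```

```text
t 2.4 tcp frame mm [-93.6   6.8 116.3] F [ 0.3  0.  -0.2] w 0.09398705225399921
[[-1.0, -0.001, 0.001], [-0.001, 1.0, -0.0], [-0.001, -0.0, -1.0]]
0.0188
```

View pics/w2b.png

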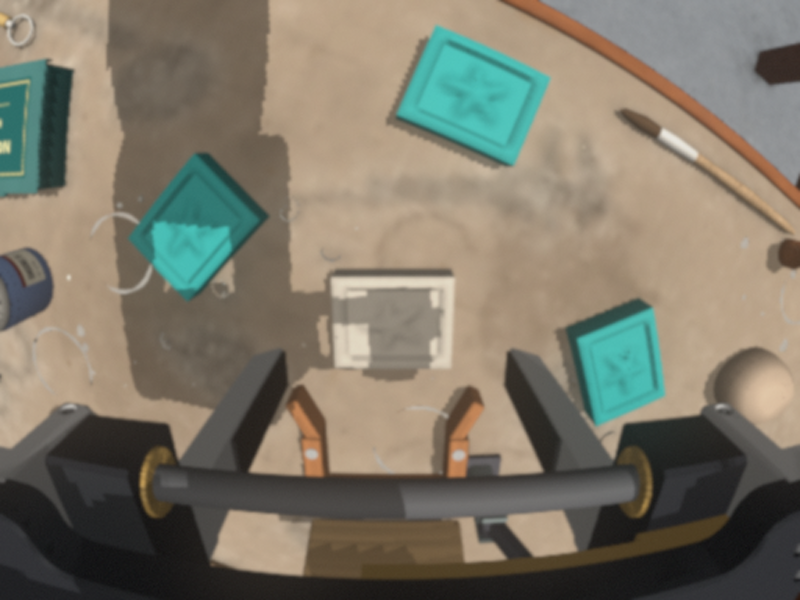

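The mould's top corners are at (332,275), (453,275), (453,369) and (332,367), well centred between the fingers at (270,400) and (525,400). The guide tips are at (293,392) and (480,395).

```bash
python3 - <<'E'
from h import *
c=lambda u,v,z: RF.T@(fish('w2',(u+.5)/1.5625-.5,(v+.5)/1.5625-.5,z)[:2]-T0)*1e3
for p in [(332,275),(453,275),(453,369),(332,367)]: print(c(*p,.028))
print('guides',c(293,392,.028),c(480,395,.028), 'wall starts inner (0,+-44)',c(325,437,.03),c(448,438,.03))
E
```

```text
[-113.82092052  -31.48293247]
[-113.80162288   40.4437184 ]
[-52.62994892  42.82067263]
[-53.97494136 -34.06534613]
guides [-35.2957055  -61.14147456] [-33.42619255  61.68098113] wall starts inner (0,+-44) [ -1.92986565 -41.64247043] [-1.50039992 41.83703249]
```

>>> play_rows([
  [[0,-0.002,0.03,0,0,0],[0,0,0.03,0,0,0],[0,0,0.025,0,0,0],[0,0,0.015,0,0,0],[0,0,0.007,0,0,0],[0,0,0,0,0,0],[0,0,0,0,0,0]],
])

```text
time: 3.32
tcp_pos: [0.4815, -0.029, 0.0094]
tool_rot: [0.12, 3.137, -0.001]
wrist_force: [0.5, 0.5, -0.6]
width: 0.0942
finger_force: 0.0
```

>>> play_rows([
  [[0,0,0,0,0,0],[0,0,0,0,0,0],[0,0,0,0,0,0],[0,0,0,0,0,0],[0,0,0,0,0,0],[0,0,0,0,0,0]],
], jaw=70, grip_force=8)

```text
time: 4.08
tcp_pos: [0.4808, -0.0289, 0.0088]
tool_rot: [0.12, 3.139, -0.0]
wrist_force: [-1.3, 0.0, 5.3]
width: 0.0751
finger_force: 8.0
```

```bash
python3 -c "
from h import *
st();print(read_state()['finger_force'])"
```

```text
t 4.075 tcp frame mm [-94.1   4.8   8.8] F [-1.3  0.   5.3] w 0.07514441673197354
[[-1.0, -0.001, 0.001], [-0.001, 1.0, -0.0], [-0.001, -0.0, -1.0]]
8.00036832690239
```

>>> play_rows([
  [[-0.008,-0.001,0,0,0,0],[-0.01,-0.001,0,0,0,0],[-0.01,-0.001,0,0,0,0],[-0.01,-0.001,0,0,0,0],[-0.01,-0.001,0,0,0,0],[0,0,0,0,0,0],[0,0,0,0,0,0]],
])

```text
time: 4.95
tcp_pos: [0.5283, -0.0376, 0.0083]
tool_rot: [0.121, 3.138, -0.0]
wrist_force: [1.0, -0.6, 1.3]
width: 0.0754
finger_force: 8.0
```

>>> play_rows([
  [[0,0,0,0,0,0],[0,0,0,0,0,0],[0,0,0,0,0,0],[0,0,0,0,0,0],[0,0,-0.02,0,0,0],[0,0,-0.03,0,0,0],[0.02,0,0,0,0,0],[0.03,0,0,0,0,0]],
], jaw=100)

```text
time: 5.95
tcp_pos: [0.4788, -0.0339, 0.0593]
tool_rot: [0.12, 3.137, -0.001]
wrist_force: [-0.5, 0.4, 0.5]
width: 0.0942
finger_force: 0.0
```

```bash
python3 - <<'E'
from h import *
st(); snap('wrist','w3')
a=cv2.imread('pics/w3.png'); cv2.imwrite('pics/w3b.png',cv2.resize(a,(800,600),interpolation=cv2.INTER_CUBIC))
E
```

```text
t 5.95 tcp frame mm [-95.8  -0.3  59.3] F [-0.5  0.4  0.5] w 0.09417770201949553
[[-1.0, -0.001, 0.002], [-0.001, 1.0, -0.0], [-0.002, -0.0, -1.0]]
```

View pics/w3b.png

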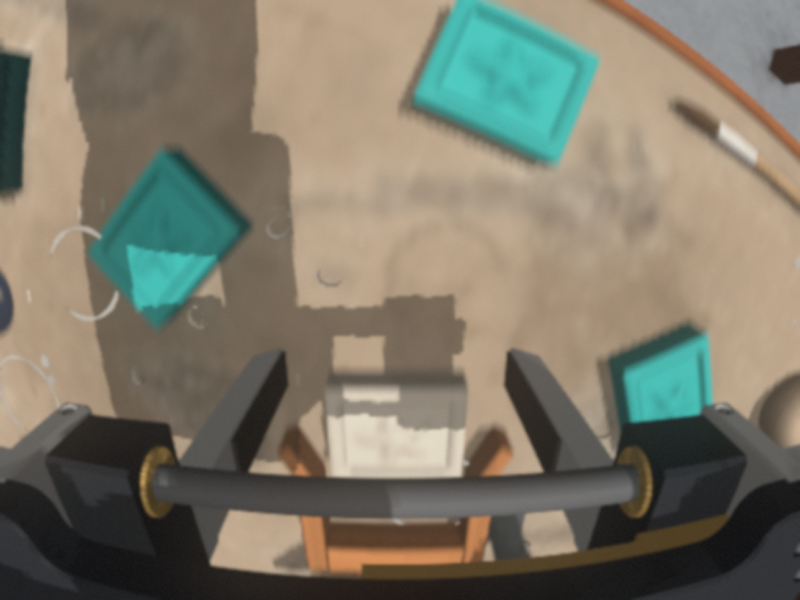

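The mould's rear edge spans (328,382) to (466,382), centred between the guide tips at about 290 and 507. Now I'll push with half-open fingers.

>>> play_rows([
  [[0,0,0.02,0,0,0],[0,0,0.02,0,0,0],[0,0,0.007,0,0,0],[0,0,0,0,0,0],[0,0,0,0,0,0],[0,0,0,0,0,0],[-0.01,0,0,0,0,0],[-0.01,0,0,0,0,0],[-0.01,0,0,0,0,0],[-0.01,0,0,0,0,0],[-0.01,0,0,0,0,0],[0,0,0,0,0,0]],
], jaw=40)

```text
time: 7.5
tcp_pos: [0.5293, -0.0377, 0.0116]
tool_rot: [0.12, 3.138, -0.0]
wrist_force: [-0.4, 1.4, -0.2]
width: 0.0376
finger_force: 0.0
```

```bash
python3 -c "
from h import *
st()"
```

```text
t 7.5 tcp frame mm [-45.1  -0.2  11.6] F [-0.4  1.4 -0.2] w 0.03757688492382476
[[-1.0, -0.001, 0.001], [-0.001, 1.0, -0.0], [-0.001, -0.0, -1.0]]
```

>>> play_rows([
  [[-0.008,0,0,0,0,0],[-0.008,0,0,0,0,0],[-0.004,0,0,0,0,0],[-0.003,0,0,0,0,0],[-0.002,0,0,0,0,0],[0,0,0,0,0,0]],
])

```text
time: 8.25
tcp_pos: [0.5532, -0.0395, 0.0115]
tool_rot: [0.121, 3.139, -0.0]
wrist_force: [-0.3, -0.5, 0.5]
width: 0.0376
finger_force: 0.0
```

>>> play_rows([
  [[-0.002,0,0,0,0,0],[0,0,0,0,0,0],[0,0,0,0,0,0]],
])

```text
time: 8.62
tcp_pos: [0.5539, -0.0395, 0.0113]
tool_rot: [-0.12, -3.137, -0.0]
wrist_force: [-4.3, -0.1, 4.3]
width: 0.0374
finger_force: 2.3
```

>>> play_rows([
  [[-0.002,0,0,0,0,0],[0,0,0,0,0,0],[0,0,0,0,0,0]],
])

```text
time: 9.0
tcp_pos: [0.5539, -0.0394, 0.011]
tool_rot: [-0.12, -3.133, -0.001]
wrist_force: [-8.9, 0.6, 7.2]
width: 0.0375
finger_force: 4.4
```

>>> play_rows([
  [[-0.002,0,0,0,0,0],[0,0,0,0,0,0],[0,0,0,0,0,0]],
])

```text
time: 9.38
tcp_pos: [0.5539, -0.0393, 0.0107]
tool_rot: [-0.12, -3.129, -0.001]
wrist_force: [-12.2, 0.1, 10.9]
width: 0.0376
finger_force: 6.4
```

>>> play_rows([
  [[0.015,0,0,0,0,0],[0.015,0,-0.01,0,0,0],[0,0,-0.03,0,0,0],[0,0,-0.05,0,0,0],[0,0,-0.05,0,0,0],[0,-0.005,-0.01,0,0,0],[-0.03,-0.005,0,0,0,0],[-0.05,-0.005,0,0,0,0],[-0.05,0,0,0,0,0],[-0.04,0,0,0,0,0],[0,0,0,0,0,0],[0,0,0,0,0,0]],
])

```text
time: 10.88
tcp_pos: [0.6964, -0.0655, 0.1597]
tool_rot: [-0.121, -3.137, -0.001]
wrist_force: [0.3, 0.1, -0.0]
width: 0.0377
finger_force: 0.0
```

```bash
python3 - <<'E'
from h import *
st(); snap('scene','s4'); snap('wrist','w4')
a=cv2.imread('pics/s4.png')[90:240,190:360]; b=cv2.imread('pics/w4.png')
a=cv2.resize(a,(425,375),interpolation=cv2.INTER_CUBIC); b=cv2.resize(b,(500,375))[:, 100:475]
cv2.imwrite('pics/v4.png',np.hstack([a,b]))
E
```

```text
t 10.875 tcp frame mm [123.6 -15.  159.7] F [ 0.3  0.1 -0. ] w 0.037704835058005294
[[-1.0, -0.0, -0.002], [-0.0, 1.0, 0.0], [0.002, 0.0, -1.0]]
```

View pics/v4.png

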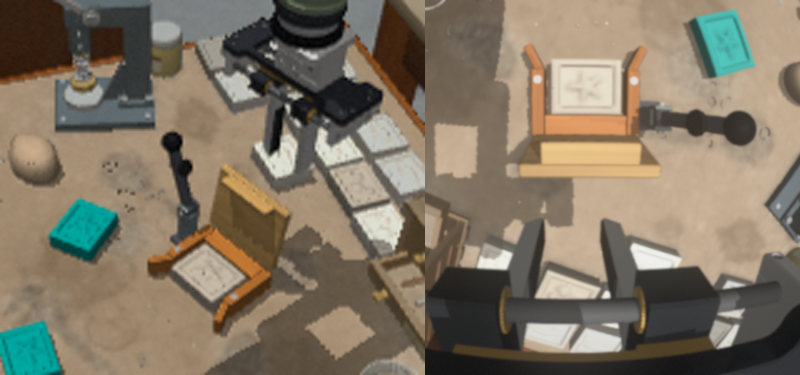

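The mould sits against the stop in both halves of the picture: left at (205,265), right at (585,87). The lid is nearly upright, and the fingers stand behind it at (280,160).

>>> play_rows([
  [[0,0,0.026,0,0,0],[0,0,0.026,0,0,0],[-0.009,0,0,0,0,0],[-0.009,0,0,0,0,0],[-0.009,0,0,0,0,0],[-0.008,0,0,0,0,0],[-0.006,0,0,0,0,0],[-0.007,0,0,0,0,0],[-0.008,0,0.001,0,0,0],[-0.007,0,0.001,0,0,0],[-0.007,0,0.002,0,0,0],[-0.007,0,0.003,0,0,0],[0,0,0,0,0,0]],
])

```text
time: 12.6
tcp_pos: [0.7742, -0.0715, 0.1017]
tool_rot: [-0.121, -3.138, -0.0]
wrist_force: [-0.5, 1.2, 0.2]
width: 0.0376
finger_force: 0.0
```

```bash
python3 -c "
from h import *
st()"
```

```text
t 12.6 tcp frame mm [201.7 -15.  101.7] F [-0.5  1.2  0.2] w 0.03758332057075891
[[-1.0, -0.001, -0.001], [-0.001, 1.0, 0.0], [0.001, 0.0, -1.0]]
```

I got the sign wrong: tool x is minus frame x. Nothing was touched, so I'm going back the other way.

>>> play_rows([
  [[0.03,0,-0.005,0,0,0],[0.03,0,0,0,0,0],[0.03,0,0,0,0,0],[0.01,0,0,0,0,0],[0.007,0,0,0,0,0],[0.006,0,0,0,0,0],[0.006,0,0,0,0,0],[0.007,0,0,0,0,0],[0.008,0,0.001,0,0,0],[0.007,0,0.001,0,0,0],[0.007,0,0.002,0,0,0],[0.007,0,0.003,0,0,0],[0,0,0,0,0,0]],
])

```text
time: 14.22
tcp_pos: [0.618, -0.0593, 0.0996]
tool_rot: [-0.12, -3.136, -0.001]
wrist_force: [-0.2, -0.4, -0.3]
width: 0.0375
finger_force: 0.0
```

```bash
python3 -c "
from h import *
st()"
```

```text
t 14.225 tcp frame mm [ 45.  -14.9  99.6] F [-0.2 -0.4 -0.3] w 0.03754592132198992
[[-1.0, -0.001, -0.003], [-0.001, 1.0, 0.0], [0.003, 0.0, -1.0]]
```

>>> play_rows([
  [[0.006,0,0.003,0,0,0],[0.006,0,0.003,0,0,0],[0.006,0,0.005,0,0,0],[0.005,0,0.005,0,0,0],[0.005,0,0.006,0,0,0],[0.004,0,0.006,0,0,0],[0.003,0,0.007,0,0,0],[0.003,0,0.007,0,0,0],[0.002,0,0.006,0,0,0],[0,0,0,0,0,0]],
])

```text
time: 15.48
tcp_pos: [0.5789, -0.0564, 0.0515]
tool_rot: [-0.121, -3.138, -0.0]
wrist_force: [-0.3, -0.7, -0.5]
width: 0.0378
finger_force: 0.0
```

>>> play_rows([
  [[0.001,0,0.003,0,0,0],[0,0,0.003,0,0,0],[0,0,0.003,0,0,0],[0,0,0,0,0,0]],
])

```text
time: 15.98
tcp_pos: [0.5788, -0.0565, 0.0434]
tool_rot: [0.121, 3.139, 0.0]
wrist_force: [-0.1, -0.8, 0.7]
width: 0.0376
finger_force: 0.0
```

```bash
python3 -c "
from h import *
st()"
```

```text
t 15.975 tcp frame mm [  5.7 -15.1  43.4] F [-0.1 -0.8  0.7] w 0.03759155267491145
[[-1.0, -0.0, 0.0], [-0.0, 1.0, 0.0], [-0.0, 0.0, -1.0]]
```

>>> play_rows([
  [[0,0,0.002,0,0,0],[0,0,0.002,0,0,0],[0,0,0.002,0,0,0],[0,0,0,0,0,0]],
])

```text
time: 16.48
tcp_pos: [0.5791, -0.0565, 0.0428]
tool_rot: [-0.12, -3.139, 0.001]
wrist_force: [-11.9, 2.7, 29.0]
width: 0.0375
finger_force: 14.6
```

>>> play_rows([
  [[0,0,-0.01,0,0,0],[0,0,-0.03,0,0,0],[0,0,-0.04,0,0,0],[0,0,-0.04,0,0,0],[0,0,-0.03,0,0,0],[0,0,0,0,0,0],[0,0,0,0,0,0]],
], jaw=0)

```text
time: 17.35
tcp_pos: [0.5778, -0.0562, 0.1857]
tool_rot: [-0.121, -3.137, -0.001]
wrist_force: [0.4, 0.4, -0.4]
width: 0.0003
finger_force: 0.0
```

```bash
python3 - <<'E'
from h import *
st(); snap('scene','s5'); snap('wrist','w5')
def k(u,v):
    X=pt('s5',int(u/1.5625),int(v/1.5625)); return np.round(1e3*np.r_[RF.T@(X[:2]-T0),X[2]])
for p in [(297,119),(330,133),(350,148),(345,190),(340,215),(318,238)]: print(p,k(*p))
a=cv2.imread('pics/s5.png')[70:220,180:350]; b=cv2.imread('pics/w5.png')
a=cv2.resize(a,(425,375),interpolation=cv2.INTER_CUBIC); b=cv2.resize(b,(500,375))[:, 60:435]
cv2.imwrite('pics/v5.png',np.hstack([a,b]))
E
```

```text
t 17.35 tcp frame mm [  4.6 -14.9 185.7] F [ 0.4  0.4 -0.4] w 0.0003407595518076823
[[-1.0, -0.001, -0.002], [-0.001, 1.0, 0.0], [0.002, 0.0, -1.0]]
(297, 119) [-228.  -23.  566.]
(330, 133) [189. 529.  96.]
(350, 148) [105. 335. 194.]
(345, 190) [104. 370.  62.]
(340, 215) [ 71. 351.  17.]
(318, 238) [-27. 300.  39.]
```

View pics/v5.png

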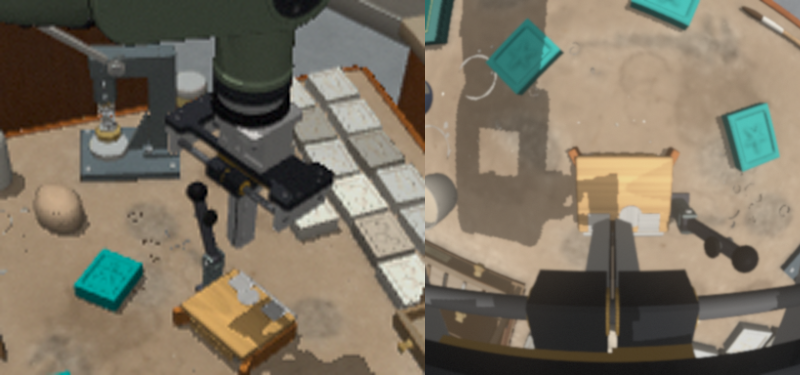

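The lid lies level and shut, left at (240,310) and right at (625,190). The clamp arm is still up and leaning out, with its knob at (745,257). Next I go round to its outer side.

>>> play_rows([
  [[-0.01,0.02,-0.01,0,0,0],[-0.01,0.04,0,0,0,0],[-0.01,0.05,0,0,0,0],[-0.01,0.05,0,0,0,0],[-0.003,0.002,0,0,0,0],[0,0,0.02,0,0,0],[0,0,0.03,0,0,0],[0,0,0.02,0,0,0],[0,0,0,0,0,0],[0,0,0,0,0,0]],
])

```text
time: 18.7
tcp_pos: [0.6345, 0.1012, 0.1281]
tool_rot: [0.122, 3.138, 0.0]
wrist_force: [-0.5, 1.0, -0.1]
width: 0.0005
finger_force: 0.0
```

```bash
python3 -c "
from h import *
st()"
```

```text
t 18.7 tcp frame mm [ 49.1 146.5 128.1] F [-0.5  1.  -0.1] w 0.0004995405116399732
[[-1.0, 0.0, 0.001], [0.0, 1.0, 0.0], [-0.001, 0.0, -1.0]]
```

>>> play_rows([
  [[0,-0.01,0.002,0,0,0],[0,-0.01,0,0,0,0],[0,-0.008,0,0,0,0],[0,-0.007,0,0,0,0],[0,-0.007,0,0,0,0],[0,-0.007,0,0,0,0],[0,-0.007,0,0,0,0],[0,-0.007,0,0,0,0],[0,-0.007,0,0,0,0],[0,-0.007,0,0,0,0],[0,-0.007,0,0,0,0],[0,0,0,0,0,0]],
])

```text
time: 20.2
tcp_pos: [0.6273, 0.017, 0.1252]
tool_rot: [-0.122, -3.139, 0.001]
wrist_force: [-0.1, -0.6, -0.1]
width: -0.0
finger_force: 0.0
```

```bash
python3 -c "
from h import *
st()"
```

```text
t 20.2 tcp frame mm [ 48.4  61.9 125.2] F [-0.1 -0.6 -0.1] w -1.4957538449023445e-05
[[-1.0, 0.0, -0.001], [0.0, 1.0, -0.001], [0.001, -0.001, -1.0]]
```

>>> play_rows([
  [[0,-0.005,0.002,0,0,0],[0,-0.005,0.002,0,0,0],[0,-0.006,0.004,0,0,0],[0,-0.006,0.004,0,0,0],[0,-0.005,0.005,0,0,0],[0,-0.005,0.005,0,0,0],[0,-0.004,0.006,0,0,0],[0,-0.003,0.006,0,0,0],[0,-0.003,0.006,0,0,0],[0,-0.003,0.007,0,0,0],[0,-0.001,0.006,0,0,0],[0,0,0,0,0,0]],
])

```text
time: 21.7
tcp_pos: [0.6232, -0.0276, 0.0713]
tool_rot: [-0.121, -3.137, -0.001]
wrist_force: [0.4, 0.6, -0.7]
width: 0.0006
finger_force: 0.0
```

>>> play_rows([
  [[0,-0.001,0.003,0,0,0],[0,0,0.003,0,0,0],[0,0,0.003,0,0,0],[0,0,0,0,0,0]],
])

```text
time: 22.2
tcp_pos: [0.6238, -0.0288, 0.0652]
tool_rot: [-0.12, -3.139, 0.0]
wrist_force: [-3.7, 0.5, 9.2]
width: 0.0005
finger_force: 4.7
```

```bash
python3 -c "
from h import *
st()"
```

```text
t 22.2 tcp frame mm [48.4 16.  65.2] F [-3.7  0.5  9.2] w 0.0005360164100937256
[[-1.0, -0.001, -0.001], [-0.001, 1.0, -0.0], [0.001, -0.0, -1.0]]
```

The tip has stopped on the bar at z = 65 mm, which is the clamp's fully down height. I'll press a little more, then withdraw and look.

>>> play_rows([
  [[0,0,0.002,0,0,0],[0,0,0.002,0,0,0],[0,0,0,0,0,0]],
])

```text
time: 22.58
tcp_pos: [0.624, -0.0288, 0.0648]
tool_rot: [-0.12, -3.139, 0.001]
wrist_force: [-11.4, 1.1, 25.5]
width: 0.0005
finger_force: 12.7
```

>>> play_rows([
  [[0,0,-0.01,0,0,0],[0,0,-0.03,0,0,0],[0,0,-0.04,0,0,0],[0.04,0,-0.04,0,0,0],[0.05,0,-0.02,0,0,0],[0.02,0,0,0,0,0],[0,0,0,0,0,0],[0,0,0,0,0,0]],
])

```text
time: 23.58
tcp_pos: [0.5149, -0.0205, 0.1992]
tool_rot: [0.121, 3.139, -0.0]
wrist_force: [0.5, 0.0, -0.2]
width: 0.0006
finger_force: 0.0
```

```bash
python3 - <<'E'
from h import *
st(); snap('scene','s6'); snap('side','d6')
a=cv2.imread('pics/s6.png')[110:240,180:330]; b=cv2.imread('pics/d6.png')[140:270,170:320]
f=lambda a:cv2.resize(a,(400,347),interpolation=cv2.INTER_CUBIC)
cv2.imwrite('pics/v6.png',np.hstack([f(a),f(b)]))
E
```

```text
t 23.575 tcp frame mm [-60.8  15.8 199.2] F [ 0.5  0.  -0.2] w 0.0006008702470771146
[[-1.0, -0.0, 0.0], [-0.0, 1.0, -0.0], [-0.0, -0.0, -1.0]]
```

View pics/v6.png

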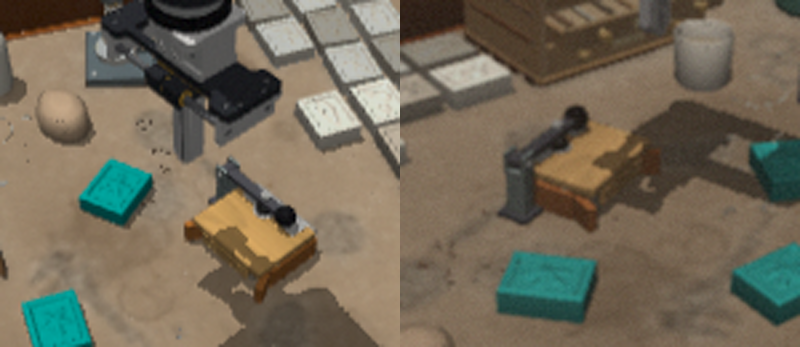

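The lid is shut and the clamp arm lies level across it, with its knob at (285,215) on the left and (575,118) on the right. The gripper is clear of everything.

```bash
python3 -c "
from plant import *
print(close_job())"
```

```text
the job is handed in; nothing more can be done
None
```

The job is handed in after about 24 s of the 64 s allowed: the mould is home against the back stop, the lid was then shut over it, and last the clamp arm was swung fully down onto the lid, with no bystander touched.

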